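# Unguard a spindle sander and hold its belt tensioner back

## Task

The drive belt of the small spindle sander is going to be renewed: lift the amber guard, which has a black strip along its top edge to hold it by, up out of its channels and stand it, roughly centred, in the empty slot of the wooden rack, the one on the robot's side. Then swing the tensioner arm with the red handle back against its spring, out through the place where the guard stood, past its ratchet click and on until it stops. Finish while your fingers are still holding it fully back there, so that it does not rest on the catch and I can put the belt on; leave the other things on the bench where they are.

Things in the scene. Friction and masses are not known exactly. Their poses are not given: they have to be found in the camera images.
- sander: Fixed grey sander 170x280x60 mm, aluminium deck at z=60 mm, two pulleys, brown bobbin at its back to z=191 mm. Origin: middle of underside; -x faces the robot, z up. Guard channels: 70 mm high, facing each other along y, guard plane x=-50, middle y=32 mm. Tensioner pivot (vertical) at x=-15, y=-75 mm; sprung brass pawl beside it. With guard in, the arm is blocked at about 0.45 rad.
- guard: Loose 0.14 kg sheet of clear amber acrylic, 5 mm thick (x), 150 mm wide (y), 116 mm high (z). A black strip 10 mm thick, 18 mm high runs along its whole top edge (z 98 to 116 mm): grip that from above. Origin: middle of its lower edge, z up; its x points away from the robot. It stands on the sander's deck in channels with 2 mm play all round and must rise 70 mm to be free.
- tensioner_knob (a point): Middle of the red upright handle at the end of the tensioner arm: 16 mm diameter, 46 mm tall, reaching 25 mm below to 21 mm above this point; arm plate under it. It moves on a circle of 135 mm radius about the sander's pivot; at rest 37 mm (x) and 130 mm (y) from the pivot in the sander's axes. A black idler roller (32 mm dia.) stands on the arm 37 mm from it toward the pivot, as tall as the handle's middle.
- tensioner (a joint): Angle of the tensioner arm, rad: 0 at rest, grows counter-clockwise seen from above, so the handle swings toward the sander's -x side. End stop at 0.74. The spring resists with about 4 N at the handle at rest, 8 N at the stop. The pawl clicks behind its tooth at about 0.61; let go after that, the arm springs back to 0.60 and stays on the pawl; let go before, it returns to 0.
- rack_slot (a point): Middle of the floor of the empty slot in the fixed wooden rack (56x110x46 mm); it has the rack's axes: x across the slot (away from the robot), y along it, z up. Slot 9 mm wide, open at both ends, 33 mm deep (27 mm straight, then 6 mm rounded lips), floor 13 mm above the bench. The neighbouring slot, 21 mm toward +x, holds a plywood sheet standing to 52 mm above this point.
- marker_red: Bystander, a loose marker with red cap on the bench; leave it where it is. Origin under its middle.
- pencil_a: Bystander, a loose pencil on the bench; leave it where it is. Origin under its middle.
- eraser: Bystander, a loose eraser on the bench; leave it where it is. Origin under its middle.
- screwdriver: Bystander, a loose screwdriver on the bench; leave it where it is. Origin under its middle.

How it is judged:
On the way, in this order (a step that is already met when the one before it is completed fails the run):
1. the guard is lifted clear above its channels, the arm still at rest (z of guard in the frame of sander above 0.131 m and value of joint tensioner below 0.3 rad), for 0.05 s.
2. the guard stands free in the empty rack slot, let go (x of guard in the frame of rack_slot between -0.006 and 0.006 m and y of guard in the frame of rack_slot between -0.035 and 0.035 m and z of guard in the frame of rack_slot between -0.005 and 0.006 m and angle between guard's own z axis and vertical below 0.2 rad and contact force between each of the arm, the fingers and guard below 0.05 N and linear speed of guard below 0.02 m/s and value of joint tensioner below 0.3 rad), for 0.3 s.
3. the tensioner arm is taken past its ratchet click (value of joint tensioner above 0.63 rad), for 0.1 s.
At the end, for the whole second after the job is handed in: Fingers (2 N or more) hold the tensioner still beyond 0.67 rad (stop 0.74; the pawl alone leaves it at 0.60). The guard stands at rest, untouched, in the empty slot: lower edge within 6 mm of its floor and mid-line, 35 mm of its middle lengthways, tilt under 0.2 rad (x of guard in the frame of rack_slot between -0.006 and 0.006 m and y of guard in the frame of rack_slot between -0.035 and 0.035 m and z of guard in the frame of rack_slot between -0.005 and 0.006 m and angle between guard's own z axis and vertical below 0.2 rad and contact force between each of the arm, the fingers and guard below 0.05 N and linear speed of guard below 0.02 m/s and value of joint tensioner above 0.67 rad and velocity of joint tensioner between -0.1 and 0.1 rad/s and contact force between the fingers and tensioner above 2 N and contact force between guard and tensioner below 0.05 N); the arm keeps its last pose, push and grip.
It fails at once if the guard is dropped or knocked over (tilted more than 0.6 rad) (angle between guard's own z axis and vertical above 0.6 rad).
It fails at once if the marker with red cap is moved more than 40 mm (distance of marker_red from where it was at the start of the episode above 0.04 m).
It fails at once if the pencil is moved more than 40 mm (distance of pencil_a from where it was at the start of the episode above 0.04 m).
It fails at once if the eraser is moved more than 40 mm (distance of eraser from where it was at the start of the episode above 0.04 m).
It fails at once if the screwdriver is moved more than 40 mm (distance of screwdriver from where it was at the start of the episode above 0.04 m).
It also fails if it takes over 50 s, if anything falls off the work surface, if the arm or the gripper's body presses on something with over 40 N, if the wrist force passes 120 N, or if a joint passes its speed limit or range.

## Robot

A 7-joint arm with a two-finger parallel gripper is mounted at the origin on a cart in front of the work surface, level with it; the furniture and walls round the work are solid. World frame = base frame: x ahead of the robot, y to its left, z up, the work surface at z = 0. Lengths are in m, angles in rad, forces in N, time in s.
With the tool pointing down it reaches from about 0.425 to 0.925 m from the base axis. Payload 6.8 kg.
Tool frame: the origin (TCP) lies between the finger pads; the fingertips stand 17 mm ahead of it and the grasp point (between the pads) lies 2 mm behind it; z points along the fingers, y is the direction in which the jaws open and shut (so a half turn about z gives the same grasp; the last joint's range is limited). The gripper opens to 85 mm and grips with 20 to 120 N. Pads are 22 mm wide; open, the fingers measure 114 mm over their backs; the gripper's body (76 mm by 85 mm) begins 54 mm behind the grasp point. The pads swing forward as they close: fully open they stand 13 mm farther back than shut.
Start: joints at [-1.39, 0.477, 0.022, 1.555, -0.011, 1.109, -0.083], TCP at [0.192, 0.647, 0.248] pointing down, gripper open.
Joint ranges: [-2.96, 2.96], [-0.34, 2.1], [-1.41, 1.46], [0.24, 2.44], [-1.37, 4.51], [0.17, 1.92], [-2.96, 2.96]. Speed limits (rad/s): [2.39, 2.39, 3.14, 3.14, 3.14, 3.14, 3.14].

## Interface

Orientations are given as a unit quaternion [w, x, y, z].
In Python, from station import bot gives the robot as it stands. The module is installed in compiled form; this text tells all that it offers.
- The arm moves only by the tool carry_out, never from a script. Its argument "moves" is a list of rows, each a list of 3 entries, a list of its own where there are three numbers: the turn, a rotation vector about the tool's x, y, z in degrees, then the shift along the tool's x, y, z in cm, then the finger opening in cm, from 0 to 8.54. A call has 1 to 5 rows; each row is the pose to reach, as a shift and turn from the pose commanded when the call began, along the tool's axes at that moment; what a row does not reach only later rows make up. A row lasts 1/8 s, in which the tool goes at most 62.5 mm and 10.7 degrees, less where a joint would pass 70% of its speed; a pose out of reach is approached as far as the arm can. A call with a gripper value outside its range is refused whole. The fingers move at their own pace and stop on an object; "newtons" is the grip in N (left out, the last holds). Time passes only in rows, so rows that repeat a pose let the fingers close. It gives the time, the measured TCP pose, the force and the opening at its end, in the units of the state.
- bot.get_obs(): the state, without advancing time (a new reading comes with each control period).
- bot.read_camera(name): name is "scene" or "top" or "wrist"; returns the picture (384x512x3 uint8, red, green, blue); there is no depth.
- bot.camera_info(name): a dict with "vertical_fov" (degrees; the focal length in pixels is half the picture's height over the tangent of half this angle, whatever the lens; pixels are square), "cx", "cy" (the principal point, pixels), "position" and "attitude" of the camera in the world. Camera axes: x right, y up, looking along -z (the intrinsics and any distortion apply to the point x, -y, -z); pixel columns grow to the right and rows downward; lengths in m; the calibration is good to about 2 mm. A picture is of the moment at which its call begins: read the wrist's pose just before it. camera_info takes no time and is no camera call; for the wrist camera it gives the pose at the moment of the call.
- bot.hand_in(): hands the job in, once; it reports no verdict.
Trained networks look in the newest picture that a camera, given by its name, has taken for a name from the list of things; names that differ only in an ending like _2 or _b are one class to them, and where a whole thing is asked for, a point or a joint stands for the part that bears it (a point fixed in the world has none). Each returns a list of dicts, best first, with "score" (0 to 1); they miss things now and then, are a little off and sometimes report something else, mostly with a low value. They report only what shows in the picture. A call takes as long as a camera call.
- bot.silhouettes(label, camera): "region" (384x512 bool, what is visible of it) and "location" ([column, row] in pixels, amid what is visible of it).
The state is a dict: "t": time; "q": joint angles; "joint_vel": joint speeds; "joint_torque": joint torques, N m; "eef_pos": TCP position; "tool_rot": TCP orientation; "contact_force": force on the tool from outside, world axes, zero at the start; "torque": the same for the moment, N m; "gripper_width": opening from 0.0 (shut) to 1.0 (fully open).
Only numpy, scipy, OpenCV 4.12 (cv2) and the standard library are available. Lean on these libraries where they do the work, as an engineer would, in place of code of your own. Each camera call takes 0.05 s, during which the arm holds its last target. There are 200 camera calls.

## Working session

There is one attempt and no reset: what is moved stays moved. The work goes in short steps, Python scripts to look and compute and a tool call to move; the robot and the scene stay as the last step left them, time stands still between calls to the robot, and variables do not carry over. Pictures are saved under pics/ and viewed, about 8 in all and at most 12, crops included, and the job is handed in when it is done.

Besides the shell and the picture viewer there is one more tool, called after "Emit:" by a JSON object that holds its "op" and its "data". carry_out: Moves the arm, as the interface text tells. Its arguments: {"type":"object","properties":{"moves":{"type":"array"},"newtons":{"type":"number"}},"required":["moves"]}

```bash
mkdir -p pics
cat > h.py <<'E'
import numpy as np, cv2, json
from station import bot
from scipy.spatial.transform import Rotation as R
def q2R(q): return R.from_quat([q[1],q[2],q[3],q[0]]).as_matrix()
def cam(n):
    c=bot.camera_info(n); a=np.array(c['attitude'],float)
    M=a if a.shape==(3,3) else q2R(a)
    return c,M,np.array(c['position']),192/np.tan(np.radians(c['vertical_fov'])/2)
def ray(n,uv,C=None):
    c,M,p,f=C or cam(n); d=M@np.array([(uv[0]-c['cx'])/f,-(uv[1]-c['cy'])/f,-1]); return p,d
def atz(n,uv,z,C=None):
    p,d=ray(n,uv,C); return p+d*(z-p[2])/d[2]
def proj(n,P,C=None):
    c,M,p,f=C or cam(n); v=(np.atleast_2d(P)-p)@M; return np.c_[c['cx']+f*v[:,0]/-v[:,2], c['cy']+f*v[:,1]/v[:,2]]
def save(n,im): cv2.imwrite('pics/'+n+'.png',im[...,::-1])
E
python3 - <<'E'
from h import *
for n in ('scene','top','wrist'): print(n,bot.camera_info(n))
o=bot.get_obs(); print(o)
a=bot.read_camera('top'); s=bot.read_camera('scene')
save('top0',cv2.resize(a,(800,600),interpolation=cv2.INTER_CUBIC)); save('scene0',cv2.resize(s,(800,600),interpolation=cv2.INTER_CUBIC))
for n in ('top','scene'):
  for l in ('sander','guard','tensioner_knob','rack_slot','marker_red','pencil_a','eraser','screwdriver'):
    for d in bot.silhouettes(l,n)[:2]:
        ys,xs=np.nonzero(d['region']); print(n,l,round(d['score'],2),np.round(d['location'],1),len(xs),xs.min(),xs.max(),ys.min(),ys.max())
E
```

```text
scene {'vertical_fov': 43.869284705601615, 'cx': 256.7650971319206, 'cy': 186.33042724874883, 'position': array([-0.04927158,  0.94803054,  0.6480695 ]), 'attitude': array([-0.30410502, -0.16962084,  0.45510188,  0.81953108])}
top {'vertical_fov': 51.31167655706805, 'cx': 253.72827462195409, 'cy': 193.7049281030473, 'position': array([0.40641284, 0.31003687, 0.95649922]), 'attitude': array([-0.70045699, -0.04591193,  0.05235314,  0.71028955])}
wrist {'vertical_fov': 61.78266681834837, 'cx': 260.7582089126664, 'cy': 195.2888742399624, 'position': array([0.1138134 , 0.66993549, 0.3729428 ]), 'attitude': array([ 0.79140045, -0.12906937, -0.09517791,  0.58988778])}
{'t': 0.0, 'q': array([-1.39011438,  0.47781187,  0.02233877,  1.55648231, -0.0114915 ,
        1.10930003, -0.08311923]), 'joint_vel': array([-0.00112844, -0.00016439,  0.00043879, -0.00026771, -0.00068186,
        0.00023292, -0.00113156]), 'joint_torque': array([ 1.29336013e-04, -5.96452439e+01,  1.60799369e+00, -2.81198269e+01,
        1.24275152e-02,  9.17411700e-03, -2.48063679e-05]), 'eef_pos': array([0.19208048, 0.6464
[... 265 characters left out ...]
67}
top sander 0.89 [322.3 133.1] 7929 257 378 91 177
top guard 0.91 [308.7 148. ] 1107 273 348 143 159
top tensioner_knob 0.84 [319.4 129. ] 772 290 360 115 147
top rack_slot 0.78 [231.5 231.2] 1177 207 258 212 250
top marker_red 0.62 [311.3 252.8] 468 287 335 232 270
top pencil_a 0.79 [302.4 219.5] 254 271 342 212 223
top eraser 0.47 [336.3 263.8] 178 328 341 252 272
top screwdriver 0.66 [136.7 250. ] 490 118 171 211 269
scene sander 0.92 [212.4 178. ] 1789 187 232 141 208
scene marker_red 0.69 [331.2 218.6] 223 327 335 200 239
scene marker_red 0.64 [197.4 321.7] 628 191 204 273 347
scene eraser 0.49 [351.4 211.3] 156 343 363 209 219
scene screwdriver 0.61 [197.1 323.7] 528 191 204 277 346
```

View pics/top0.png

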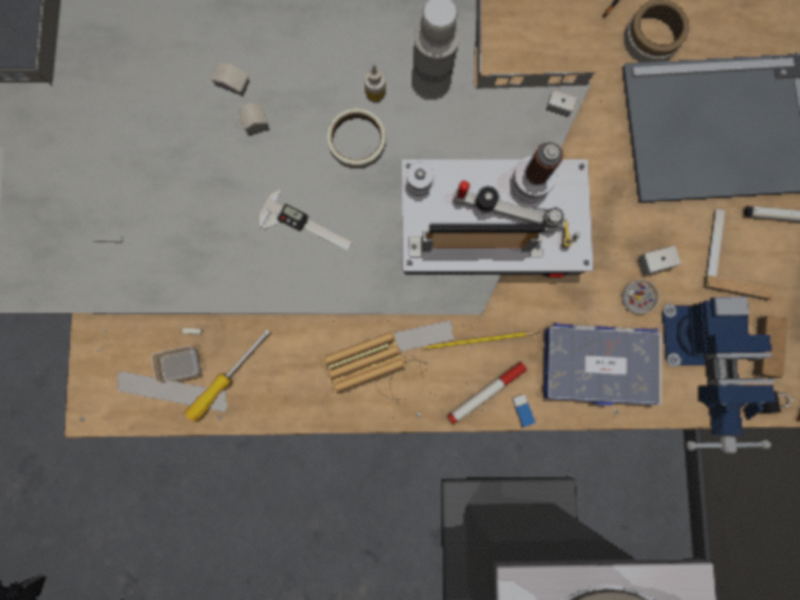

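View pics/scene0.png

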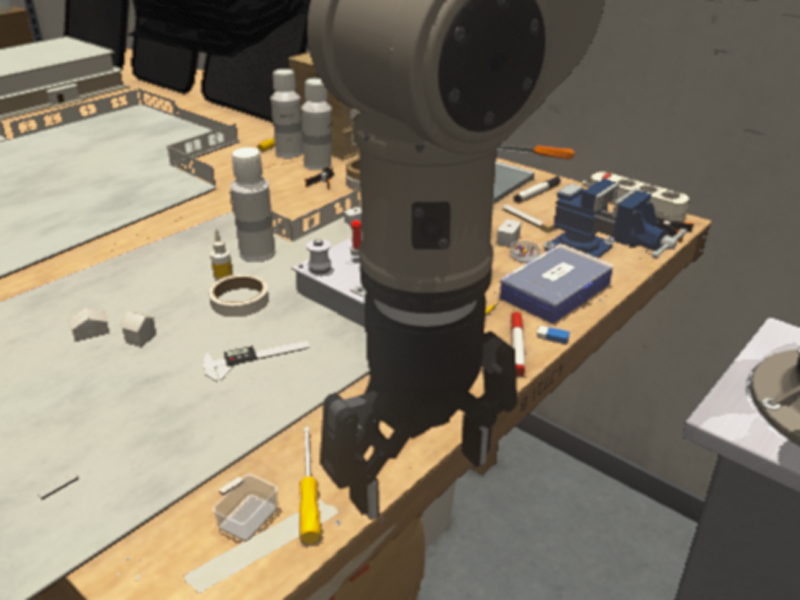

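Run:
```python
from h import *
C=cam('top'); k=1.5625
P=np.array([atz('top',np.array(u)/k,.06,C) for u in [(402,160),(588,160),(592,271),(403,272)]]);print(P.round(4)); print([np.linalg.norm(P[i]-P[i-1]).round(4) for i in range(4)])
print('knob',atz('top',(463/k,186/k),.09+.02,C))
for u in [(428,230),(541,230)]: print('strip',atz('top',(u[0]/k,u[1]/k),.176,C))
d=bot.silhouettes('guard','top')[0]['region']; ys,xs=np.nonzero(d); print(cv2.minAreaRect(np.c_[xs,ys].astype(np.float32)))
d=bot.silhouettes('rack_slot','top')[0]['region']; ys,xs=np.nonzero(d); r=cv2.minAreaRect(np.c_[xs,ys].astype(np.float32)); print(r)
for p in cv2.boxPoints(r): print('rack',atz('top',p,.04,C).round(4))
a=bot.read_camera('top'); save('top1',np.hstack([cv2.resize(a[205:260,200:265],None,fx=6,fy=6,interpolation=cv2.INTER_CUBIC),cv2.resize(a[90:180,250:390],None,fx=2.85,fy=3.667,interpolation=cv2.INTER_CUBIC)]))
o=bot.get_obs(); M=q2R(o['tool_rot']); print(M.round(3))
c,Mw,p,f=cam('wrist'); print((M.T@(p-o['eef_pos'])).round(4),(M.T@Mw).round(3))
```

```text
[[0.7474 0.2895 0.06  ]
 [0.7442 0.0103 0.06  ]
 [0.5748 0.0141 0.06  ]
 [0.5769 0.2907 0.06  ]]
[np.float64(0.1705), np.float64(0.2793), np.float64(0.1695), np.float64(0.2767)]
knob [0.68928702 0.20543717 0.11      ]
strip [0.60922972 0.26026235 0.176     ]
strip [0.60742971 0.11497459 0.176     ]
((310.5, 151.0), (16.0, 75.0), 90.0)
((232.80413818359375, 231.19073486328125), (24.913148880004883, 48.60576629638672), 68.96248626708984)
rack [0.4563 0.4118 0.04  ]
rack [0.4949 0.3076 0.04  ]
rack [0.4414 0.2879 0.04  ]
rack [0.4034 0.3914 0.04  ]
[[-0.959  0.285 -0.   ]
 [ 0.285  0.959  0.   ]
 [ 0.    -0.    -1.   ]]
[ 0.0817 -0.     -0.1256] [[-0.001  0.949  0.316]
 [ 1.     0.001  0.   ]
 [-0.     0.316 -0.949]]
```

View pics/top1.png

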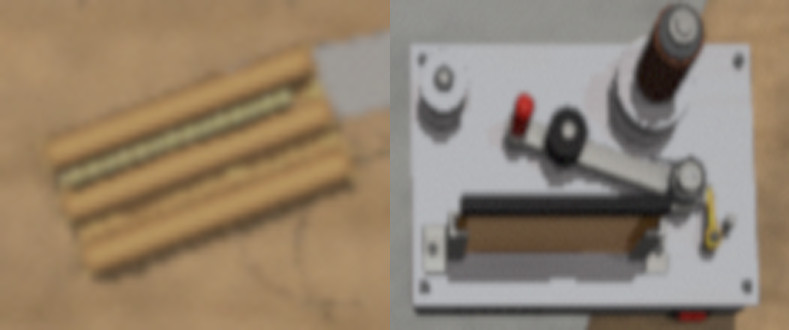

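```bash
cat >> h.py <<'E'
def togo(pos,yaw_deg):
    """print move from present pose to TCP pos, tool y axis at yaw_deg in world, pointing down"""
    o=bot.get_obs(); M=q2R(o['tool_rot']); y=np.radians(yaw_deg)
    ty=np.array([np.cos(y),np.sin(y),0]); tz=np.array([0,0,-1.]); T=np.c_[np.cross(ty,tz),ty,tz]
    print('turn',np.degrees(R.from_matrix(M.T@T).as_rotvec()).round(2),'shift cm',(100*M.T@(np.array(pos)-o['eef_pos'])).round(2),
     '| at',o['eef_pos'].round(4),'yaw',np.degrees(np.arctan2(M[1,1],M[0,1])).round(2),'F',o['contact_force'].round(1),'w',round(o['gripper_width']*85.4,1),'t',round(o['t'],2))
E
python3 -c "
from h import *
togo((.439,.346,.26),20)"
```

```text
turn [-0.   -0.   53.45] shift cm [-32.23 -21.83  -1.17] | at [0.1922 0.6471 0.2483] yaw 73.45 F [ 0.2  0.6 -0.4] w 85.3 t 1.05
```

Emit:
{"op": "carry_out", "data": {"moves": [[[0,0,53.5],[-32.2,-21.8,-1.2],6],[[0,0,53.5],[-32.2,-21.8,-1.2],6],[[0,0,53.5],[-32.2,-21.8,-1.2],6],[[0,0,53.5],[-32.2,-21.8,-1.2],6],[[0,0,53.5],[-32.2,-21.8,-1.2],6]], "newtons": 30}}

```text
t: 1.68
eef_pos: [0.3914, 0.4039, 0.2584]
tool_rot: [-0.0, 0.576, 0.817, 0.0]
contact_force: [0.4, 0.2, 0.8]
gripper_width: 0.7
```

```bash
python3 -c "
from h import *
togo((.439,.346,.26),20)"
```

```text
turn [ 0.04 -0.03 -0.39] shift cm [-7.05  2.54 -0.17] | at [0.3914 0.4039 0.2584] yaw 19.61 F [0.4 0.2 0.8] w 59.8 t 1.68
```

Emit:
{"op": "carry_out", "data": {"moves": [[[0,0,0],[-7.0,2.5,0],6],[[0,0,0],[-7.0,2.5,0],6],[[0,0,0],[-7.0,2.5,0],6],[[0,0,0],[-7.0,2.5,0],6]]}}

```text
t: 2.17
eef_pos: [0.4364, 0.3501, 0.2578]
tool_rot: [-0.0, 0.573, 0.82, 0.0]
contact_force: [-0.6, 1.4, 0.1]
gripper_width: 0.706
```

Run:
```python
from h import *
togo((.439,.346,.26),20)
C=cam('wrist'); a=bot.read_camera('wrist'); np.save('w1.npy',a)
togo((.439,.346,.26),20)
import pickle; pickle.dump(C,open('C1.pkl','wb'))
save('w1',cv2.resize(a,(800,600),interpolation=cv2.INTER_CUBIC))
for d in bot.silhouettes('rack_slot','wrist')[:2]: ys,xs=np.nonzero(d['region']); print(d['score'],xs.min(),xs.max(),ys.min(),ys.max())
```

```text
turn [-0.02 -0.05  0.12] shift cm [-0.48  0.11 -0.22] | at [0.4364 0.3501 0.2578] yaw 20.12 F [-0.6  1.4  0.1] w 60.3 t 2.17
turn [-0.02 -0.04  0.14] shift cm [-0.48  0.11 -0.22] | at [0.4363 0.3501 0.2578] yaw 20.14 F [-1.  -0.9 -0.5] w 60.0 t 2.23
0.77 248 298 116 217
```

View pics/w1.png

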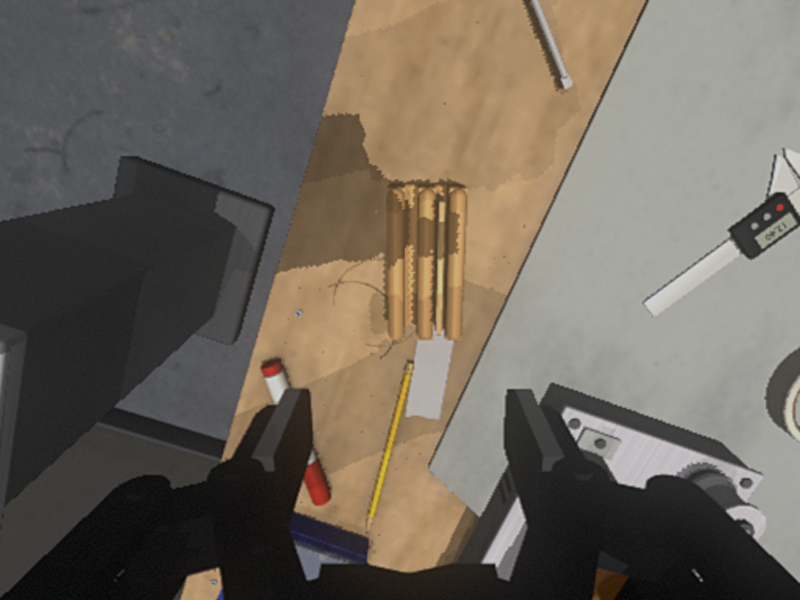

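Run:
```python
from h import *
import pickle; C=pickle.load(open('C1.pkl','rb')); a=np.load('w1.npy'); k=1.5625
g=lambda u,z:atz('w',(u[0]/k,u[1]/k),z,C)
for z,us in ((.036,[(387,200),(387.5,330),(466.5,200),(463.5,330)]),(.044,[(410,186),(409,338)]),(.040,[(426.5,190),(425,335)])): 
  P=[g(u,z) for u in us]; print(z,np.round(P,4))
  print([np.degrees(np.arctan2(-(P[i]-P[i+1])[0],(P[i]-P[i+1])[1])).round(2) for i in range(0,len(P),2)])
save('w1c',cv2.resize(a[105:225,235:310],None,fx=5,fy=5,interpolation=cv2.INTER_CUBIC))
```

```text
0.036 [[0.4086 0.3841 0.036 ]
 [0.4404 0.2944 0.036 ]
 [0.4595 0.4027 0.036 ]
 [0.4934 0.3138 0.036 ]]
[np.float64(19.54), np.float64(20.84)]
0.044 [[0.4198 0.3989 0.044 ]
 [0.4564 0.297  0.044 ]]
[np.float64(19.76)]
0.04 [[0.4313 0.3999 0.04  ]
 [0.4673 0.3017 0.04  ]]
[np.float64(20.14)]
```

View pics/w1c.png

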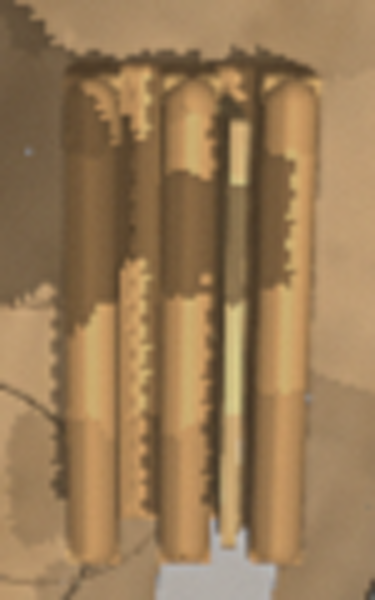

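```bash
python3 -c "
from h import *
togo((.610,.185,.28),-0.7)"
```

```text
turn [-3.000e-02 -2.000e-02  2.084e+01] shift cm [-21.47  10.62  -2.23] | at [0.4364 0.35   0.2578] yaw 20.14 F [ 0.2 -0.4  0.7] w 59.9 t 2.27
```

Emit:
{"op": "carry_out", "data": {"moves": [[[0,0,20.8],[-21.5,10.6,-2.2],5],[[0,0,20.8],[-21.5,10.6,-2.2],5],[[0,0,20.8],[-21.5,10.6,-2.2],5],[[0,0,20.8],[-21.5,10.6,-2.2],5],[[0,0,20.8],[-21.5,10.6,-2.2],5]]}}

```text
t: 2.9
eef_pos: [0.6132, 0.1785, 0.2803]
tool_rot: [0.002, 0.714, 0.7, 0.0]
contact_force: [-0.9, 0.8, -1.3]
gripper_width: 0.588
```

Run:
```python
from h import *
togo((.610,.185,.28),-.7)
C=cam('wrist'); a=bot.read_camera('wrist'); np.save('w2.npy',a)
togo((.610,.185,.28),-.7)
import pickle; pickle.dump(C,open('C2.pkl','wb'))
save('w2',cv2.resize(a,(800,600),interpolation=cv2.INTER_CUBIC))
```

```text
turn [ 0.13  0.12 -0.48] shift cm [ 0.64 -0.34  0.03] | at [0.6132 0.1785 0.2803] yaw -1.18 F [-0.9  0.8 -1.3] w 50.2 t 2.9
turn [ 0.01  0.04 -0.28] shift cm [ 0.35 -0.15 -0.03] | at [0.6115 0.1814 0.2797] yaw -0.98 F [-0.6  0.2 -0.2] w 50.2 t 2.95
```

View pics/w2.png

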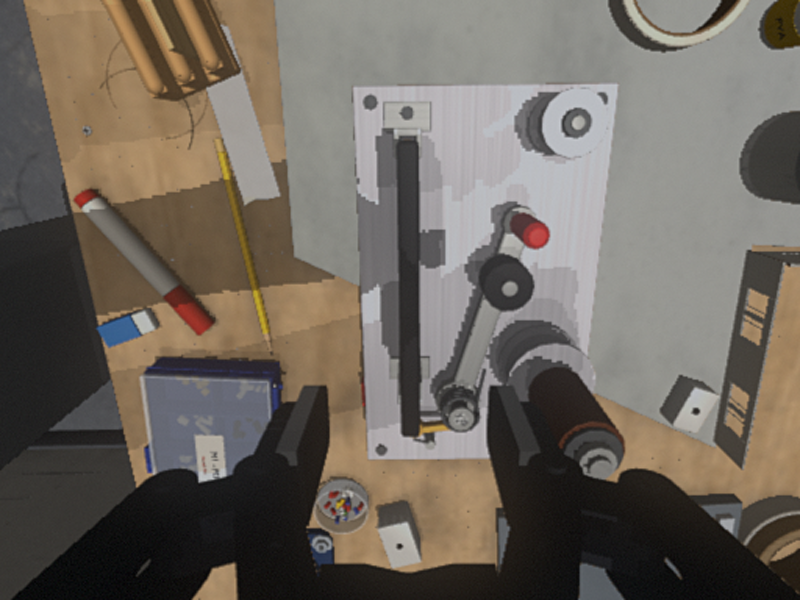

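Run:
```python
from h import *
import pickle; C=pickle.load(open('C2.pkl','rb')); k=1.5625
g=lambda u,z:atz('w',(u[0]/k,u[1]/k),z,C).round(4)
print('strip',g((408.5,140),.176),g((410,435),.176))
print('sander',[g(u,.06) for u in [(354,88),(617,85),(369,459)]])
for z in (.12,.13,.14): print('knobtop',z,g((537,233),z))
print('pivot top',g((460,415),.09))
togo((.610,.186,.20),-.7)
```

```text
strip [0.6153 0.2589 0.176 ] [0.613  0.1105 0.176 ]
sander [array([0.5817, 0.2902, 0.06  ]), array([0.7486, 0.2883, 0.06  ]), array([0.5784, 0.013 , 0.06  ])]
knobtop 0.12 [0.6881 0.2062 0.12  ]
knobtop 0.13 [0.6855 0.2081 0.13  ]
knobtop 0.14 [0.683 0.21  0.14 ]
pivot top [0.6485 0.0701 0.09  ]
turn [ 0.01  0.04 -0.28] shift cm [ 0.46 -0.16  7.97] | at [0.6115 0.1814 0.2797] yaw -0.98 F [-0.6  0.2 -0.2] w 50.2 t 2.95
```

Emit:
{"op": "carry_out", "data": {"moves": [[[0,0,0],[0,0.2,5],5],[[0,0,0],[0,0.2,9],5],[[0,0,0],[0,0.2,11.4],5],[[0,0,0],[0,0.2,11.4],5],[[0,0,0],[0,0.2,11.4],5]]}}

```text
t: 3.58
eef_pos: [0.6128, 0.1839, 0.1669]
tool_rot: [-0.0, 0.712, 0.703, 0.001]
contact_force: [0.7, 0.4, 0.4]
gripper_width: 0.587
```

Run:
```python
from h import *
togo((.612,.185,.166),-.7)
C=cam('wrist'); a=bot.read_camera('wrist')
save('w3',cv2.resize(a,(640,480)))
```

```text
turn [ 0.05 -0.06 -0.04] shift cm [ 0.11 -0.08  0.09] | at [0.6128 0.1839 0.1669] yaw -0.74 F [0.7 0.4 0.4] w 50.1 t 3.58
```

View pics/w3.png

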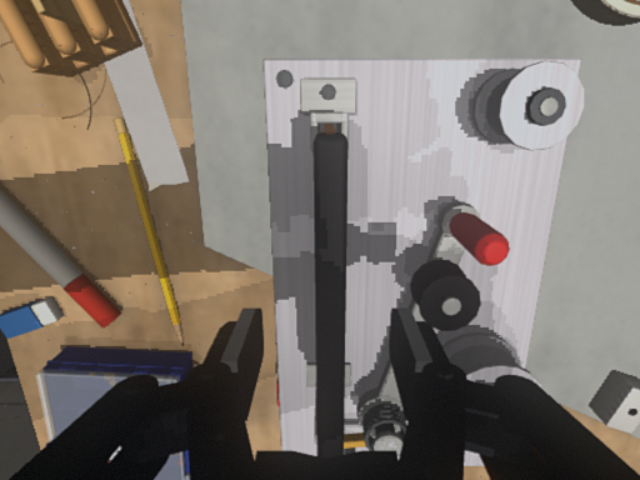

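Emit:
{"op": "carry_out", "data": {"moves": [[[0,0,0],[0,0,0],0.5],[[0,0,0],[0,0,0],0.5],[[0,0,0],[0,0,0],0.5],[[0,0,0],[0,0,0],0.5],[[0,0,0],[0,0,0],0.5]], "newtons": 50}}

```text
t: 4.25
eef_pos: [0.6133, 0.1825, 0.1668]
tool_rot: [0.0, 0.712, 0.702, 0.001]
contact_force: [-0.5, -0.7, 6.0]
gripper_width: 0.109
```

Run:
```python
from h import *
togo((.612,.185,.166),-.7)
```

```text
turn [ 0.08 -0.04 -0.15] shift cm [ 0.25 -0.14  0.08] | at [0.6133 0.1825 0.1668] yaw -0.85 F [-0.5 -0.7  6. ] w 9.3 t 4.25
```

Emit:
{"op": "carry_out", "data": {"moves": [[[0,0,0],[0,0,-1],0.5],[[0,0,0],[0,0,-3],0.5],[[0,0,0],[0,0,-5.5],0.5],[[0,0,0],[0,0,-8.5],0.5],[[0,0,0],[0,0,-11],0.5]]}}

```text
t: 4.88
eef_pos: [0.6125, 0.1821, 0.2782]
tool_rot: [-0.0, 0.712, 0.702, 0.0]
contact_force: [0.8, -0.3, -1.0]
gripper_width: 0.11
```

Run:
```python
from h import *
togo((.4395,.3473,.277),20)
```

```text
turn [ 2.000e-02 -2.000e-02 -2.087e+01] shift cm [ 16.26 -17.55   0.12] | at [0.6125 0.1821 0.2782] yaw -0.87 F [ 0.8 -0.3 -1. ] w 9.4 t 4.88
```

Emit:
{"op": "carry_out", "data": {"moves": [[[0,0,0],[1,-1,0],0.5],[[0,0,-5],[5,-5,0],0.5],[[0,0,-12],[9,-9.5,0],0.5],[[0,0,-18],[13,-14,0],0.5],[[0,0,-20.9],[16.2,-17.5,0],0.5]]}}

```text
t: 5.5
eef_pos: [0.4361, 0.3488, 0.2749]
tool_rot: [-0.001, 0.571, 0.821, -0.001]
contact_force: [0.0, 0.6, -2.2]
gripper_width: 0.11
```

Emit:
{"op": "carry_out", "data": {"moves": [[[0,0,0],[0,0,0],0.5],[[0,0,0],[0,0,0],0.5]]}}

```text
t: 5.75
eef_pos: [0.4393, 0.3465, 0.2753]
tool_rot: [-0.0, 0.573, 0.82, -0.001]
contact_force: [1.2, 0.5, -1.8]
gripper_width: 0.107
```

Run:
```python
from h import *
togo((.4395,.3473,.277),20)
C=cam('wrist'); a=bot.read_camera('wrist'); s=bot.read_camera('top')
save('w4',np.hstack([cv2.resize(a,(512,384)),cv2.resize(s[170:266,190:254],(256,384))]))
e=np.array([.94,.342,0])
for z in (.046,.171): print(z,proj('wrist',[.4395,.3473,z],C).round(1),proj('top',[.4395,.3473,z]).round(1))
```

```text
turn [-0.08  0.05  0.08] shift cm [ 0.07  0.05 -0.17] | at [0.4393 0.3465 0.2753] yaw 20.08 F [ 1.2  0.5 -1.8] w 9.1 t 5.75
0.046 [[261.8 163.6]] [[233.8 235.2]]
0.171 [[262.  200.4]] [[231.2 232.9]]
```

View pics/w4.png

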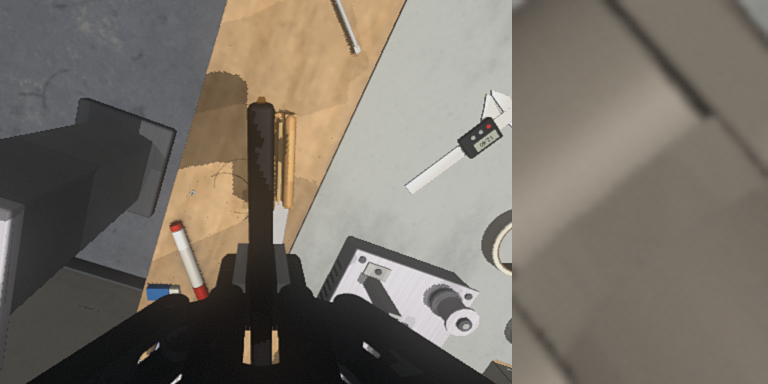

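Emit:
{"op": "carry_out", "data": {"moves": [[[0,0,0],[0,0.05,4],0.5],[[0,0,0],[0,0.05,8],0.5],[[0,0,0],[0,0.05,11],0.5],[[0,0,0],[0,0.05,12],0.5],[[0,0,0],[0,0.05,12],0.5]]}}

```text
t: 6.48
eef_pos: [0.4411, 0.3465, 0.1559]
tool_rot: [0.0, 0.574, 0.819, -0.0]
contact_force: [0.2, -0.3, -1.0]
gripper_width: 0.104
```

Emit:
{"op": "carry_out", "data": {"moves": [[[0,0,0],[0,0,0.8],0.5],[[0,0,0],[0,0,1.5],0.5],[[0,0,0],[0,0,2.1],0.5],[[0,0,0],[0,0,2.1],0.5]]}}

```text
t: 6.98
eef_pos: [0.4404, 0.3469, 0.1345]
tool_rot: [-0.0, 0.573, 0.819, -0.0]
contact_force: [-1.0, -1.3, -2.4]
gripper_width: 0.104
```

Run:
```python
from h import *
togo((.4395,.3473,.1198),20)
```

```text
turn [-0.04  0.02  0.06] shift cm [ 0.07 -0.07  1.47] | at [0.4404 0.3469 0.1345] yaw 20.06 F [-1.  -1.3 -2.4] w 8.9 t 6.97
```

Emit:
{"op": "carry_out", "data": {"moves": [[[0,0,0],[0,0,0.5],0.5],[[0,0,0],[0,0,1.0],0.5],[[0,0,0],[0,0,1.4],0.5],[[0,0,0],[0,0,1.4],0.5]]}}

```text
t: 7.48
eef_pos: [0.4404, 0.3469, 0.1205]
tool_rot: [-0.0, 0.573, 0.819, -0.0]
contact_force: [-1.3, -1.0, -1.1]
gripper_width: 0.109
```

Run:
```python
from h import *
togo((.4395,.3473,.1198),20)
C=cam('wrist'); a=bot.read_camera('wrist')
save('w5',cv2.resize(a[60:380,130:400],(675,800))[:600])
```

```text
turn [-0.04  0.02  0.05] shift cm [ 0.07 -0.07  0.07] | at [0.4404 0.3469 0.1205] yaw 20.05 F [-1.3 -1.  -1.1] w 9.3 t 7.47
```

View pics/w5.png

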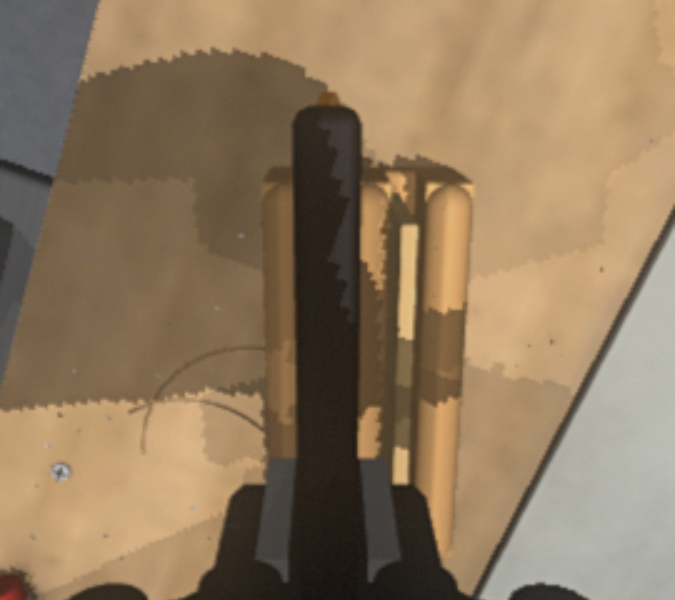

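Emit:
{"op": "carry_out", "data": {"moves": [[[0,0,0],[0,0,0.1],0.5],[[0,0,0],[0,0,0.2],0.5],[[0,0,0],[0,0,0.2],0.5]]}}

```text
t: 7.9
eef_pos: [0.441, 0.3472, 0.1197]
tool_rot: [0.0, 0.573, 0.819, 0.001]
contact_force: [-0.7, -1.4, 5.4]
gripper_width: 0.103
```

Emit:
{"op": "carry_out", "data": {"moves": [[[0,0,0],[0,0,-0.1],1.5],[[0,0,0],[0,0,-0.1],2.5],[[0,0,0],[0,0,-0.1],3.5],[[0,0,0],[0,0,-0.1],5],[[0,0,0],[0,0,-0.1],5]]}}

```text
t: 8.52
eef_pos: [0.4405, 0.3471, 0.1199]
tool_rot: [-0.0, 0.573, 0.819, -0.0]
contact_force: [-0.3, -0.2, 0.1]
gripper_width: 0.586
```

Emit:
{"op": "carry_out", "data": {"moves": [[[0,0,0],[0,0,-1],5],[[0,0,0],[0,0,-4],5],[[0,0,0],[0,0,-8],5],[[0,0,0],[0,0,-13],5],[[0,0,0],[0,0,-13],5]]}}

```text
t: 9.15
eef_pos: [0.4427, 0.3485, 0.2548]
tool_rot: [0.001, 0.573, 0.819, 0.004]
contact_force: [-0.2, -0.4, 0.2]
gripper_width: 0.586
```

Run:
```python
from h import *
togo((.683,.206,.25),-.7)
C=cam('wrist'); a=bot.read_camera('wrist')
save('w6',cv2.resize(a,(640,480)))
```

```text
turn [ 0.4  -0.31 20.73] shift cm [-21.62  17.69   0.53] | at [0.4427 0.3485 0.2548] yaw 20.03 F [-0.2 -0.4  0.2] w 50.0 t 9.15
```

View pics/w6.png

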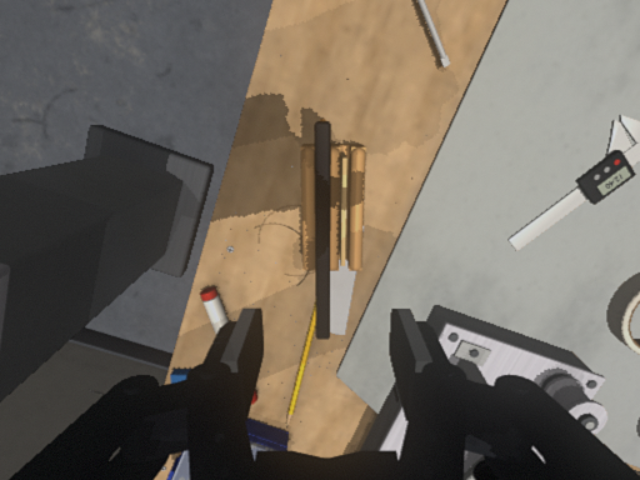

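Run:
```python
from h import *
import pickle; C2=pickle.load(open('C2.pkl','rb')); o=bot.get_obs()
Mt=q2R([0,.712,.702,.001]) ; Mt=q2R(np.array([0,.7125,.7017,.0007])/1.0)
c,Mw,p,f=cam('wrist'); L=q2R(o['tool_rot']).T@Mw; l=q2R(o['tool_rot']).T@(p-o['eef_pos'])
C3=(c,Mt@L,np.array([.6128,.1839,.1669])+Mt@l,f)
u2=np.array([537,233])/1.5625; u3=np.array([491,248])*.8
from scipy.optimize import least_squares
for name,dx in (('top',0),):
  C2b=(C2[0],C2[1],C2[2]+np.array([-.001,.0015,0]),C2[3])
  r=least_squares(lambda P:np.r_[proj('w',P,C2b)[0]-u2,proj('w',P,C3)[0]-u3],[.68,.2,.12]); print(r.x.round(4),r.fun.round(1))
for z in (.12,.13,.135): print(z,atz('w',u3,z,C3).round(4))
print('strip mid w3', atz('w',(331*.8,200*.8),.176,C3).round(4))
print('sander corners w3',[atz('w',(u*.8,v*.8),.06,C3).round(4) for u,v in ((264,60),(580,60))])
togo((.684,.206,.22),-16.5)
```

```text
[0.6837 0.2089 0.1305] [-0.8  0.9  0.5 -0.6]
0.12 [0.688  0.2049 0.12  ]
0.13 [0.6837 0.2084 0.13  ]
0.135 [0.6816 0.2101 0.135 ]
strip mid w3 [0.615  0.2403 0.176 ]
sander corners w3 [array([0.5815, 0.2914, 0.06  ]), array([0.749 , 0.2886, 0.06  ])]
turn [ 0.18 -0.21 36.54] shift cm [-21.63  17.91   3.26] | at [0.4415 0.3477 0.2524] yaw 20.04 F [-0.8 -0.  -0.3] w 50.1 t 9.2
```

Emit:
{"op": "carry_out", "data": {"moves": [[[0,0,36.5],[-21.6,17.9,1],5],[[0,0,36.5],[-21.6,17.9,1],5],[[0,0,36.5],[-21.6,17.9,1],5],[[0,0,36.5],[-21.6,17.9,1],5],[[0,0,36.5],[-21.6,17.9,1],5]]}}

```text
t: 9.82
eef_pos: [0.6846, 0.2018, 0.2381]
tool_rot: [0.001, 0.802, 0.597, -0.001]
contact_force: [-0.0, -0.3, 0.6]
gripper_width: 0.587
```

Emit:
{"op": "carry_out", "data": {"moves": [[[0,0,0],[0,0,0],5],[[0,0,0],[0,0,0],5]]}}

```text
t: 10.07
eef_pos: [0.6817, 0.2062, 0.2387]
tool_rot: [-0.001, 0.801, 0.599, -0.001]
contact_force: [0.2, 0.1, 0.2]
gripper_width: 0.588
```

Run:
```python
from h import *
togo((.684,.207,.1125),-16.5)
C=cam('wrist'); a=bot.read_camera('wrist')
for d in bot.silhouettes('tensioner_knob','wrist')[:1]: ys,xs=np.nonzero(d['region']); print(d['score'],d['location'])
h=cv2.cvtColor(a,cv2.COLOR_RGB2HSV); m=((h[...,1]>170)&(h[...,2]>110)&((h[...,0]<6)|(h[...,0]>174))).astype(np.uint8)
n,_,st,ce=cv2.connectedComponentsWithStats(m)
for i in range(1,n):
  if st[i,4]>40: print(st[i],ce[i].round(1))
print('expect top/mid',proj('wrist',[[.684,.2075,.1305],[.684,.2075,.1095]],C).round(1))
s=bot.read_camera('top')
```

```text
turn [-0.13  0.04  0.09] shift cm [ 0.15  0.23 12.62] | at [0.6817 0.2062 0.2387] yaw -16.41 F [0.2 0.1 0.2] w 50.2 t 10.07
0.67 [264.0, 241.1]
[ 72 268  32  23 262] [ 86.7 278.6]
expect top/mid [[264.  197. ]
 [263.9 188.9]]
```

Run:
```python
from h import *
a=bot.read_camera('wrist')
save('w7',cv2.resize(a[80:330,150:400],(600,600),interpolation=cv2.INTER_CUBIC))
```

```text
(no output)
```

View pics/w7.png

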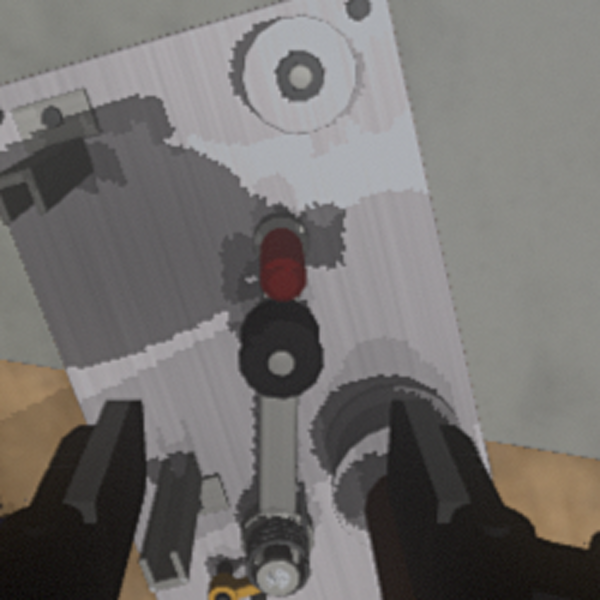

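Emit:
{"op": "carry_out", "data": {"moves": [[[0,0,0],[0.1,0.4,5],5],[[0,0,0],[0.1,0.4,9],5],[[0,0,0],[0.1,0.4,11.5],5],[[0,0,0],[0.1,0.4,12.6],5],[[0,0,0],[0.1,0.4,12.6],5]]}}

```text
t: 10.9
eef_pos: [0.6866, 0.2058, 0.1139]
tool_rot: [-0.0, 0.801, 0.599, -0.0]
contact_force: [0.8, 0.3, 0.3]
gripper_width: 0.585
```

Emit:
{"op": "carry_out", "data": {"moves": [[[0,0,0],[0,0,0],1],[[0,0,0],[0,0,0],1],[[0,0,0],[0,0,0],1],[[0,0,0],[0,0,0],1],[[0,0,0],[0,0,0],1]], "newtons": 40}}

```text
t: 11.52
eef_pos: [0.6871, 0.2058, 0.1155]
tool_rot: [-0.0, 0.801, 0.599, 0.001]
contact_force: [-2.4, 0.2, 5.7]
gripper_width: 0.175
```

```bash
cat > arc.py <<'E'
from h import *
togo((.684,.207,.1125),-16.5)
o=bot.get_obs(); p=o['eef_pos']; M=q2R(o['tool_rot']); piv=np.array([.6467,.0758])
v=p[:2]-piv; print('r',np.linalg.norm(v),'ang',np.arctan2(v[1],v[0])+.012-1.2936)
r=v/np.linalg.norm(v)*.1352
a0=float(np.arctan2(v[1],v[0])+.012-1.2936); a0=max(a0,0)
for a in np.arange(0,.80-a0,.06):
  c,s=np.cos(a),np.sin(a); d=np.array([c*r[0]-s*r[1]-r[0],s*r[0]+c*r[1]-r[1],0])
  print((a0+a).round(2),'turn',(-np.degrees(a)).round(1),'shift',(100*M.T@d).round(2))
E
python3 arc.py
```

```text
turn [ 0.02 -0.08  0.06] shift cm [ 0.03 -0.33  0.3 ] | at [0.6871 0.2058 0.1155] yaw -16.44 F [-2.4  0.2  5.7] w 15.0 t 11.53
r 0.13612210751409903 ang -0.011931851437346763
0.0 turn -0.0 shift [0. 0. 0.]
0.06 turn -3.4 shift [-0.01 -0.81 -0.  ]
0.12 turn -6.9 shift [-0.07 -1.62 -0.  ]
0.18 turn -10.3 shift [-0.18 -2.42 -0.  ]
0.24 turn -13.8 shift [-0.34 -3.22 -0.  ]
0.3 turn -17.2 shift [-0.55 -4.   -0.  ]
0.36 turn -20.6 shift [-0.8  -4.77 -0.  ]
0.42 turn -24.1 shift [-1.1  -5.53 -0.  ]
0.48 turn -27.5 shift [-1.44 -6.26 -0.  ]
0.54 turn -30.9 shift [-1.82 -6.98 -0.  ]
0.6 turn -34.4 shift [-2.25 -7.67 -0.01]
0.66 turn -37.8 shift [-2.72 -8.33 -0.01]
0.72 turn -41.3 shift [-3.23 -8.96 -0.01]
0.78 turn -44.7 shift [-3.77 -9.56 -0.01]
```

Emit:
{"op": "carry_out", "data": {"moves": [[[0,0,-3.4],[0,-0.8,0],1],[[0,0,-6.9],[-0.07,-1.6,0],1],[[0,0,-10.3],[-0.2,-2.4,0],1],[[0,0,-13.8],[-0.35,-3.2,0],1],[[0,0,-17.2],[-0.55,-4,0],1]]}}

```text
t: 12.15
eef_pos: [0.6492, 0.2115, 0.1156]
tool_rot: [0.002, 0.702, 0.712, 0.002]
contact_force: [4.3, 0.2, 0.5]
gripper_width: 0.175
```

```bash
python3 arc.py
```

```text
turn [ 0.31 -0.12 17.31] shift cm [-0.5   3.47  0.33] | at [0.6492 0.2115 0.1156] yaw 0.81 F [4.3 0.2 0.5] w 14.9 t 12.15
r 0.13574031428772773 ang 0.27068458312799537
0.27 turn -0.0 shift [0. 0. 0.]
0.33 turn -3.4 shift [ 0.   -0.81 -0.  ]
0.39 turn -6.9 shift [-0.04 -1.62 -0.01]
0.45 turn -10.3 shift [-0.14 -2.43 -0.01]
0.51 turn -13.8 shift [-0.28 -3.22 -0.02]
0.57 turn -17.2 shift [-0.47 -4.01 -0.02]
0.63 turn -20.6 shift [-0.71 -4.79 -0.03]
0.69 turn -24.1 shift [-0.99 -5.55 -0.03]
0.75 turn -27.5 shift [-1.32 -6.29 -0.04]
```

Emit:
{"op": "carry_out", "data": {"moves": [[[0,0,-3.4],[0,-0.8,0],1],[[0,0,-6.9],[-0.07,-1.6,0],1],[[0,0,-10.3],[-0.2,-2.4,0],1],[[0,0,-13.8],[-0.35,-3.2,0],1],[[0,0,-17.2],[-0.55,-4,0],1]]}}

```text
t: 12.78
eef_pos: [0.6096, 0.2059, 0.1156]
tool_rot: [0.002, 0.588, 0.809, 0.003]
contact_force: [5.6, 1.7, -0.9]
gripper_width: 0.167
```

```bash
python3 arc.py
```

```text
turn [ 0.36 -0.11 34.51] shift cm [-2.2   7.11  0.35] | at [0.6096 0.2059 0.1156] yaw 18.01 F [ 5.6  1.7 -0.9] w 14.2 t 12.78
r 0.13528444101249212 ang 0.567176521124908
0.57 turn -0.0 shift [0. 0. 0.]
0.63 turn -3.4 shift [ 0.01 -0.81 -0.01]
0.69 turn -6.9 shift [-0.04 -1.62 -0.01]
0.75 turn -10.3 shift [-0.13 -2.43 -0.02]
```

Now past the click and to the stop.

Emit:
{"op": "carry_out", "data": {"moves": [[[0,0,-3.4],[0,-0.8,0],1],[[0,0,-6],[-0.05,-1.3,0],1],[[0,0,-8],[-0.1,-1.8,0],1],[[0,0,-8.6],[-0.13,-2.0,0],1],[[0,0,-8.6],[-0.13,-2.0,0],1]]}}

```text
t: 13.4
eef_pos: [0.5912, 0.1989, 0.1156]
tool_rot: [0.002, 0.526, 0.85, 0.003]
contact_force: [5.8, 2.1, -0.9]
gripper_width: 0.175
```

```bash
python3 arc.py|head -2
```

```text
turn [ 0.38 -0.12 43.01] shift cm [-3.42  8.67  0.37] | at [0.5912 0.1989 0.1156] yaw 26.51 F [ 5.8  2.1 -0.9] w 15.0 t 13.4
r 0.13503742957501258 ang 0.7129854694020494
```

Emit:
{"op": "carry_out", "data": {"moves": [[[0,0,-1],[0,-0.2,0],1],[[0,0,-2],[-0.02,-0.4,0],1],[[0,0,-2],[-0.02,-0.4,0],1],[[0,0,-2],[-0.02,-0.4,0],1]]}}

```text
t: 13.9
eef_pos: [0.5892, 0.1978, 0.1157]
tool_rot: [0.003, 0.511, 0.86, 0.004]
contact_force: [11.1, 3.8, -4.8]
gripper_width: 0.171
```

```bash
python3 arc.py|head -2
```

```text
turn [ 0.58 -0.15 45.03] shift cm [-3.72  8.76  0.41] | at [0.5892 0.1978 0.1157] yaw 28.54 F [11.1  3.8 -4.8] w 14.6 t 13.9
r 0.13483187531670857 ang 0.7296628966894723
```

Run:
```python
from h import *
t=bot.read_camera('top'); s=bot.read_camera('scene')
save('f',np.hstack([cv2.resize(t[80:280,190:400],(400,381)),cv2.resize(s[100:300,150:360],(400,381))]))
for n in('top','scene'):
  for d in bot.silhouettes('guard',n)[:1]: print(n,d['score'],d['location'])
togo((.59,.2,.1),28)
```

```text
top 0.77 [231.3, 232.0]
scene 0.86 [264.0, 224.3]
turn [0.58 0.08 0.54] shift cm [0.16 0.16 1.57] | at [0.5892 0.1978 0.1157] yaw 28.54 F [ 9.3  3.5 -5.7] w 14.8 t 14.1
```

View pics/f.png

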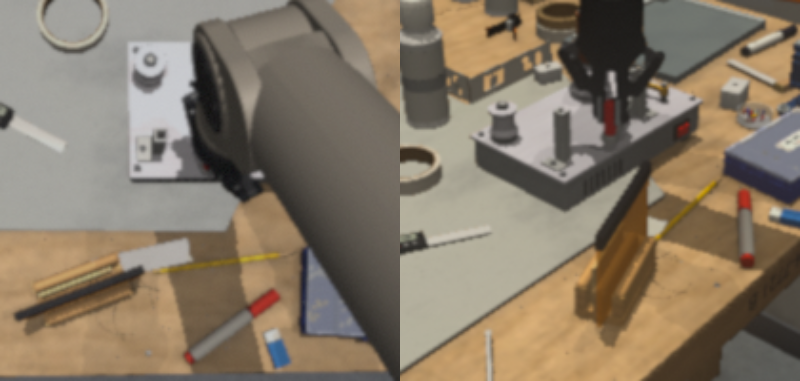

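The picture shows the guard upright in the near rack slot at about (625,245). The gripper holds the red handle at about (610,115), swung out between the channel posts, and the marker, pencil and eraser are where they were.

```bash
python3 -c "
from h import *
print(bot.hand_in())"
```

```text
the job is handed in; nothing more can be done
None
```

The guard is standing in the empty rack slot, the tensioner is held fully back against its stop, and the job is handed in. It took about 14 s of the 50 s allowed.

- **Guard:** I lifted it by its black strip and set it down in the slot on the robot's side until it touched the floor (about 5 N), then let go. The last top and scene pictures showed it upright in the slot.
- **Tensioner:** I gripped the red handle and swung the arm past the click to the stop. From the tool position I estimate about 0.73 rad. The force rose from about 6 N to about 12 N over the last few millimetres, which is how I judged it had reached the stop. The fingers are still closed on the handle at a 40 N grip setting, about 15 mm open.
- **Other items:** the marker, pencil and eraser looked unmoved in the last picture. The screwdriver was outside that crop, so I did not check it at the end, but the arm went nowhere near it after the start.

No check failed. One small disagreement: the wrist picture put the handle about 3 mm off my computed position, and I corrected for that before gripping. I had no direct reading of the joint angle.

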